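# Crank the padded clamp snug on an old timber

## Robot

A 7-joint arm with a two-finger parallel gripper is mounted at the origin on the work surface. World frame = base frame: x ahead of the robot, y to its left, z up, the work surface at z = 0. Lengths are in m, angles in rad, forces in N, time in s.
With the tool pointing down it reaches from about 0.425 to 1.025 m from the base axis. Payload 3.6 kg.
Tool frame: the origin (TCP) lies midway between the tips of the shut fingers; the grasp point (between the pads) lies 19 mm behind it (r.grasp_offset is the distance from the TCP to the grasp point, in m); z points along the fingers, y is the line along which they close (so a half turn about z gives the same grasp; the last joint's range is limited). The gripper opens to 85 mm and grips with 20 to 120 N. Pads are 22 mm wide; open, the fingers measure 114 mm over their backs; the gripper's body (76 mm by 85 mm) begins 54 mm behind the grasp point. The pads swing forward as they close: fully open they stand 13 mm farther back than shut.
Start: joints at [-1.399, 0.591, 0.048, 1.609, -0.033, 0.943, -0.034], TCP at [0.19, 0.7, 0.231] pointing down, gripper open.
Joint ranges: [-2.69, 2.69], [-0.47, 2.24], [-1.27, 1.36], [0.19, 2.51], [-1.53, 4.68], [0.08, 2.07], [-3.09, 3.09]. Speed limits (rad/s): [2.57, 2.57, 3.14, 3.14, 3.14, 3.14, 3.14].

## Interface

Orientations are given as a rotation vector (axis times angle).
In Python, from workcell import observe, optics, job_done, r gives the robot as it stands.
- The arm moves only by the shell command python3 -m crank 'ROWS' [OPENING] [FORCE]. ROWS is JSON, a list that holds one entry, the list of rows, each a list of 6 numbers: the shift along the tool's x, y, z as a fraction of full scale, then the turn, a rotation vector about the tool's x, y, z as a fraction of full scale. In form: [[[tx, ty, tz, rx, ry, rz], ...]]. A call has exactly 5 rows; each row is the pose to reach, as a shift and turn from the pose commanded when the call began, along the tool's axes at that moment; what a row does not reach only later rows make up. Full scale, the value 1, is 0.75 m for a shift and pi/4 rad for a turn. A row lasts 1/12 s, in which the tool goes at most 41.7 mm and 7.16 degrees, less where a joint would pass 70% of its speed; a pose out of reach is approached as far as the arm can. A call with a number of a shift or a turn outside -1 to 1 is refused whole. A call with a gripper value outside its range is refused whole. OPENING is the gripper's target within -1 to 1 (fully open at 1, half-way at 0, shut at -1), set as the call begins (- or left out, the last holds). The fingers move at their own pace and stop on an object; FORCE is the grip in N (left out, the last holds). Time passes only in rows, so rows that repeat a pose let the fingers close, or fill a call up. It gives the time, the measured TCP pose, the force, the opening and the grip force at its end, in the units of the state.
- observe(): the state, without advancing time (a new reading comes with each control period).
- optics.camera(name): name is "scene" or "top" or "wrist"; returns a dict with "pixels" (420x560x3 uint8, red, green, blue), "vfov" (degrees; the focal length in pixels is half the picture's height over the tangent of half this angle, whatever the lens; pixels are square), "cx", "cy" (the principal point, pixels), "distortion" ([k1, k2, p1, p2, k3] as OpenCV has them; the pictures are not rectified), "T" (4x4, takes a point from camera to world coordinates); the wrist camera has in their place "hand_eye" (4x4, takes a point from camera to tool coordinates, whose origin is the TCP and whose axes are the flange's). Camera axes: x right, y down, z forward; pixel columns grow to the right and rows downward; lengths in m; the calibration is good to about 2 mm. A picture is of the moment at which its call begins: read the wrist's pose just before it. There is no depth.
- job_done(): hands the job in; it is judged then, once.
The state is a dict: "t": time; "joints": joint angles; "joint_velocities": joint speeds; "effort": joint torques, N m; "eef_pos": TCP position; "ee_rot": TCP orientation; "wrist_force": force on the tool from outside, world axes, zero at the start; "wrist_torque": the same for the moment, N m; "gripper_width": opening from 0.0 (shut) to 1.0 (fully open); "gripper_force": force on a finger pad.
Only numpy, scipy, OpenCV 4.12 (cv2) and the standard library are available. Lean on these libraries where they do the work, as an engineer would, in place of code of your own. Each camera call takes 0.05 s, during which the arm holds its last target. There are 200 camera calls.

## Task

Fit the loose crank from the blue tray fully down onto the square shaft of the bench clamp, and wind it clockwise (seen from above) until the padded jaw holds the old timber snugly against the fixed jaw - a firm hold, but never forced, for the wood is fragile. Then lift the crank off, lay it flat back in the middle of its blue tray, and leave everything else where it stands.

Things in the scene. Friction and masses are not known exactly. Their poses are not given: they have to be found in the camera images.
- shaft_seat (a point): point on the clamp's upright shaft axis at the top of the round brass collar (38 mm across, 72 mm above the table) where the fitted crank's underside rests. z up along the shaft, y the way the jaw closes, x across the clamp; it is fixed to the clamp and does NOT show how the shaft is turned. Above the collar: 16 mm square for 22 mm, then a round nose.
- shaft_nose (a point): tip of the shaft, 32.5 mm above shaft_seat; round nose 15 mm across, narrowing to 6 mm at the tip. The square below it stands at any turn (not given, and not told by these axes): a crank let down at the wrong turn rests on the square's corners, its underside about 22 mm above the collar, and must be turned under light pressure, a quarter turn at most, until it drops.
- clamp: fixed bench clamp: aluminium bed 150 (x) x 380 (y) x 18 mm, origin under its centre. Along its y: grey gearbox 100 x 95 mm, top at 60 mm, centred at y = -130 mm, shaft in its middle; blue moving jaw; grey fixed jaw, 130 mm wide, cork face at y = +85 mm. Jaws and timber end 64 mm above the table, so the fitted crank swings above all.
- jaw: blue moving jaw, 36 mm wide (x), 45 mm high; face of its sprung cork pad (20 N per mm) 26 mm from its origin towards the clamp's +y, along which it slides: 10 mm per radian of the shaft, clockwise from above closing. The shaft turns stiffly (0.3 N m, so it stays as left); once the timber is nipped its torque rises by 0.01 N m per newton of jaw force. Origin at its underside, on the bed.
- timber: old dark timber to be held, 200 (x) x 45 mm high, 0.5 kg, loose on the clamp bed, up to 7 mm from the fixed jaw. Back (+y, to the fixed jaw) straight, 26 mm from its origin; front stepped: 52, 60 or 68 mm thick where the jaw meets it. 10 to 40 N from the jaw holds it well, over 60 N crushes it. Origin at its underside.
- crank: loose crank, 0.2 to 0.35 kg. Origin: centre of the hub's underside, on the socket axis (z, up). Hub 30 x 30 x 48 mm high, dark steel, sides along x and y, 18 mm square socket (same sides) 40 mm deep from below. Arm: bar 20 wide, 10 thick, flush with the underside, out to x = 81 mm. Handle: red free-spinning upright grip, 20 mm across, axis at x = 70 mm, 14 to 64 mm above the underside.
- crank_mid (a point): point on the crank's underside, midway along it (x = 33 mm from the hub's axis).
- tray: blue square tray with white lining, fixed, 190 x 190 mm, walls 18 mm high and 5 mm thick, inner floor 5 mm above the table. Origin at the centre of its underside; it stands left or right of the clamp, an orange bin on the other side.
- bin: orange bin 180 x 180 x 60 mm with a terracotta bowl in it (fixed). Leave alone.
- sherd: small terracotta bowl, 90 mm across, 30 mm high, in the orange bin. Leave alone.
- bowl: white ceramic bowl 110 mm across, 60 mm high. Leave alone.
- jar: amber glass jar 60 mm across, 85 mm high. Leave alone.
- brush: brush lying on the table. Leave alone.
- spatula: spatula lying on the table. Leave alone.
Not all that is in view belongs to the job. Of the things that look like the crank, the larger one is meant.

How it is judged:
By the outcome, as a careful person would: the job done as asked, in the order asked, and still so for the second after the job is handed in, with the robot touching nothing.
It also fails if it takes over 72 s, if anything falls off the work surface, if the arm or the gripper's body presses on something with over 40 N, if the wrist force passes 120 N, or if a joint passes its speed limit or range.

## Working session

There is one attempt and no reset: what is moved stays moved. The work goes in short steps, Python scripts to look and compute and a shell command to move; the robot and the scene stay as the last step left them, time stands still between calls to the robot, and variables do not carry over. Pictures are saved under pics/ and viewed, at most 10 in all, crops included, and the job is handed in when it is done.

```bash
ls; mkdir -p pics; python3 - <<'E'
from workcell import observe, optics, r
import cv2, numpy as np
print(observe()); print(r.grasp_offset)
ims=[]
for n in("top","scene"):
    c=optics.camera(n); np.savez(n+'0.npz',**{k:np.array(v) for k,v in c.items()})
    print(n,c['vfov'],c['cx'],c['cy'],c['distortion'],np.round(c['T'],3).tolist())
    cv2.imwrite(f'pics/{n}0.png',c['pixels'][:,:,::-1])
E
```

```text
pics
{'t': 0.0, 'joints': array([-1.39950676,  0.59214489,  0.04824066,  1.60984631, -0.03328841,
        0.94265191, -0.03366855]), 'joint_velocities': array([ 0.00222194, -0.00155981,  0.00055126, -0.00118595,  0.0007828 ,
        0.00127188,  0.00099675]), 'effort': array([ 1.93205095e-03, -5.48700213e+01,  1.54592369e+00, -1.98124552e+01,
        9.05259687e-03,  8.67485156e-03,  1.69849223e-06]), 'eef_pos': array([0.18948088, 0.69894425, 0.23011182]), 'ee_rot': array([-0.41443033, -3.11394172,  0.0035168 ]), 'wrist_force': array([ 0.39452942,  0.74613041, -0.19975043]), 'wrist_torque': array([-0.05989975, -0.02774242,  0.00037393]), 'gripper_force': 0.0, 'gripper_width': 0.9978103925660344}
0.0187
top 43.630877096385746 275.8295010563678 210.41100194734858 [0.03923713 0.         0.         0.         0.        ] [[0.001, -0.981, 0.192, 0.166], [-1.0, -0.002, -0.003, -0.007], [0.003, -0.192, -0.981, 1.638], [0.0, 0.0, 0.0, 1.0]]
scene 45.44895857480252 279.3867505247865 205.25829745526048 [-0.02519712  0.          0.          0.          0.        ] [[0.305, 0.722, -0.621, 1.387], [0.952, -0.238, 0.191, -0.287], [-0.01, -0.649, -0.76, 1.185], [0.0, 0.0, 0.0, 1.0]]
```

View pics/top0.png

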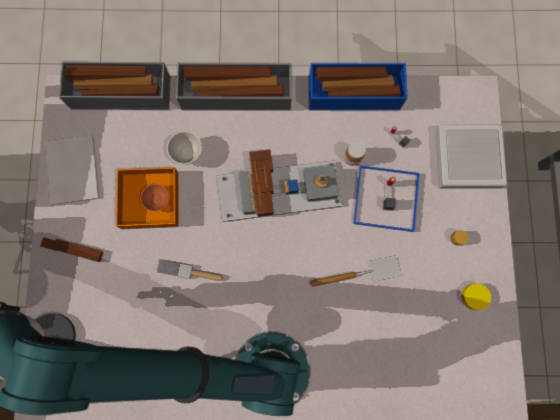

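View pics/scene0.png

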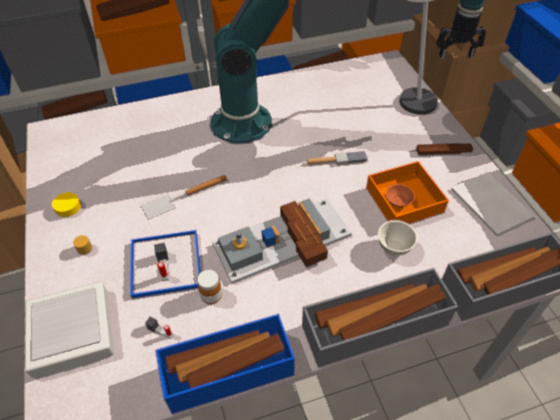

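The top view shows the clamp with its shaft at about (322,182) and the blue tray at (387,198). Two things look like the crank: one in the tray (hub (390,204), red grip (391,181)) and a smaller one outside it (hub (405,142), grip (393,130)). The tray one is larger and lies in the blue tray, so it fits. I'll confirm that in a crop and measure.

```bash
cat > h.py <<'E'
import numpy as np, cv2
from scipy.spatial.transform import Rotation as R
def load(n):
    d=np.load(n+'.npz'); return {k:d[k] for k in d.files}
def K(c):
    f=210/np.tan(np.radians(float(c['vfov']))/2); return np.array([[f,0,c['cx']],[0,f,c['cy']],[0,0,1.]])
def ray(c,uv):
    p=cv2.undistortPoints(np.array(uv,float).reshape(-1,1,2),K(c),np.array(c['distortion'],float)).reshape(-1,2)
    d=np.c_[p,np.ones(len(p))]@c['T'][:3,:3].T; return c['T'][:3,3],d
def onz(c,uv,z):
    o,d=ray(c,uv); return o+d*((z-o[2])/d[:,2])[:,None]
def proj(c,X):
    T=np.linalg.inv(c['T']); return cv2.projectPoints(np.array(X,float).reshape(-1,3),cv2.Rodrigues(T[:3,:3])[0],T[:3,3],K(c),np.array(c['distortion'],float))[0].reshape(-1,2)
def blobs(c,lo,hi,box,mn=5):
    hsv=cv2.cvtColor(c['pixels'],cv2.COLOR_RGB2HSV); m=cv2.inRange(hsv,np.array(lo),np.array(hi))
    M=np.zeros_like(m);x0,y0,x1,y1=box;M[y0:y1,x0:x1]=m[y0:y1,x0:x1]
    n,l,s,ce=cv2.connectedComponentsWithStats(M); return [(int(s[i,4]),ce[i].round(1).tolist(),s[i,:4].tolist()) for i in range(1,n) if s[i,4]>=mn],l
E
python3 - <<'E'
from h import *
t=load('top0');s=load('scene0')
a=t['pixels'][110:240,210:430];b=s['pixels'][220:350,120:340]
im=np.vstack([cv2.resize(x[:,:,::-1],None,fx=2.3,fy=2.3,interpolation=cv2.INTER_CUBIC) for x in(a,b)])
cv2.imwrite('pics/crop1.png',im);print(im.shape)
def tri(u,v):
    o1,d1=ray(t,[u]);o2,d2=ray(s,[v]);d1=d1[0];d2=d2[0]
    x=np.linalg.lstsq(np.c_[d1,-d2],o2-o1,rcond=None)[0];p=o1+d1*x[0];q=o2+d2*x[1];return (p+q)/2,np.linalg.norm(p-q)
for nm,lo,hi in(('red',(0,150,90),(6,255,255)),('red2',(174,150,90),(180,255,255)),('blue',(105,130,60),(125,255,255)),('brass',(12,110,90),(30,255,255))):
    print(nm,'top',blobs(t,lo,hi,(220,110,430,240))[0]);print(nm,'scene',blobs(s,lo,hi,(120,220,340,345))[0])
E
```

```text
(598, 506, 3)
red top [(12, [392.3, 130.3], [391, 129, 4, 4]), (27, [390.0, 181.8], [387, 179, 8, 6])]
red scene [(63, [162.4, 270.3], [158, 264, 9, 13]), (26, [167.9, 331.0], [165, 327, 6, 8])]
red2 top []
red2 scene []
blue top [(344, [388.6, 197.3], [354, 166, 65, 65]), (92, [292.9, 185.7], [289, 180, 9, 12])]
blue scene [(171, [268.5, 236.6], [263, 228, 12, 18]), (538, [161.8, 267.7], [131, 231, 69, 67]), (1057, [244.3, 331.3], [176, 315, 114, 30])]
brass top [(50, [350.4, 157.0], [346, 149, 13, 13]), (48, [255.5, 171.1], [254, 160, 4, 22]), (55, [265.1, 175.6], [263, 165, 5, 23]), (77, [251.1, 190.9], [248, 171, 7, 41]), (82, [320.8, 181.4], [315, 175, 13, 13]), (42, [285.9, 186.5], [284, 181, 5, 12]), (50, [259.3, 194.4], [257, 184, 6, 22])]
brass scene [(11, [303.5, 221.5], [302, 220, 4, 4]), (70, [315.2, 227.6], [309, 220, 12, 18]), (49, [300.2, 232.0], [295, 223, 12, 18]), (51, [312.8, 234.6], [307, 225, 13, 20]), (45, [275.8, 233.2], [272, 226, 7, 17]), (93, [239.7, 243.8], [233, 238, 14, 11]), (113, [210.3, 290.5], [199, 283, 21, 13]), (188, [334.1, 324.7], [327, 315, 13, 21]), (215, [252.5, 339.6], [231, 333, 38, 12])]
```

View pics/crop1.png

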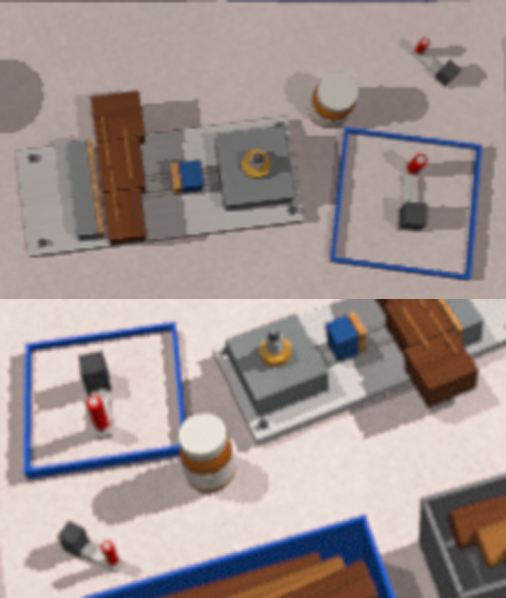

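The crop confirms it: the larger crank is in the tray, hub at top-view (389.6,203.5), grip up the picture. The small one lies outside. Now world positions.

```bash
python3 - <<'E'
from h import *
t=load('top0');s=load('scene0');np.set_printoptions(precision=4,suppress=True)
def quad(c,lo,hi,box,z):
    b,l=blobs(c,lo,hi,box);i=max(b)[0];
    n,l2,st,ce=cv2.connectedComponentsWithStats((l>0).astype(np.uint8));k=1+np.argmax(st[1:,4])
    p=np.argwhere(l2==k)[:,::-1].astype(np.float32);w=onz(c,p,z);return cv2.minAreaRect((w[:,:2]*1000).astype(np.float32))
for n,c,box in(('t',t,(350,160,425,235)),('s',s,(125,225,205,300))):
    print('tray',n,quad(c,(105,130,60),(125,255,255),box,.018))
def show(nm,u,v,z):
    o1,d1=ray(t,[u]);o2,d2=ray(s,[v]);d1=d1[0];d2=d2[0]
    x=np.linalg.lstsq(np.c_[d1,-d2],o2-o1,rcond=None)[0];p=o1+d1*x[0];q=o2+d2*x[1]
    print(nm,'tri',(p+q)/2,'gap',np.linalg.norm(p-q),'t',onz(t,[u],z)[0],'s',onz(s,[v],z)[0])
show('grip',(390.0,181.8),(162.4,270.3),.045)
show('collar',(320.8,181.4),(239.7,243.8),.072)
show('jawtop',(293.5,185.7),(268.5,233),.063)
show('jar',(356,150),(208.5,278),.085)
# dark hubs
for n,c,box in(('t',t,(380,190,402,215)),('s',s,(150,238,172,265))):
    b,l=blobs(c,(0,0,0),(180,255,75),box);print(n,b)
# nose
# bed bolts/timber & cork
print('gearbox crop corners', onz(t,[(210+x/2.3,110+y/2.3) for x,y in((216,133),(288,126),(294,198),(224,208))],.06))
print('bed', onz(t,[(210+x/2.3,110+y/2.3) for x,y in((17,150),(287,117),(303,222),(30,255))],.018))
print('timber', onz(t,[(210+x/2.3,110+y/2.3) for x,y in((92,96),(139,92),(104,243),(146,238))],.063))
print('jawcork', onz(t,[(210+x/2.3,110+y/2.3) for x,y in((172,176),(145,175),(202,175))],.063))
E
```

```text
tray t ((525.1681518554688, -360.8255310058594), (190.0794219970703, 189.2232666015625), 82.24742889404297)
tray s ((533.7255249023438, -361.9163818359375), (188.11669921875, 195.98695373535156), 83.02336120605469)
grip tri [ 0.5715 -0.3711  0.036 ] gap 0.0012358081079827951 t [ 0.5693 -0.3685  0.045 ] s [ 0.5777 -0.3711  0.045 ]
collar tri [ 0.5669 -0.1512  0.0584] gap 0.0003488755579103251 t [ 0.5634 -0.1501  0.072 ] s [ 0.5769 -0.1527  0.072 ]
jawtop tri [ 0.554  -0.0652  0.0562] gap 0.0032452916952788726 t [ 0.5519 -0.0665  0.063 ] s [ 0.5594 -0.0649  0.063 ]
jar tri [ 0.6621 -0.2591  0.0786] gap 0.0014867918668004046 t [ 0.66   -0.2588  0.085 ] s [ 0.6665 -0.2586  0.085 ]
t [(113, [389.1, 203.9], [384, 199, 11, 11])]
s [(91, [161.3, 254.7], [156, 250, 12, 11])]
gearbox crop corners [[ 0.6099 -0.0993  0.06  ]
 [ 0.6199 -0.1969  0.06  ]
 [ 0.52   -0.2029  0.06  ]
 [ 0.5061 -0.1091  0.06  ]]
bed [[ 0.5968  0.174   0.018 ]
 [ 0.6449 -0.2008  0.018 ]
 [ 0.4958 -0.2197  0.018 ]
 [ 0.4492  0.1531  0.018 ]]
timber [[ 0.6607  0.0689  0.063 ]
 [ 0.6666  0.0051  0.063 ]
 [ 0.4577  0.0509  0.063 ]
 [ 0.4645 -0.0049  0.063 ]]
jawcork [[ 0.5493 -0.0396  0.063 ]
 [ 0.5506 -0.0033  0.063 ]
 [ 0.5507 -0.0798  0.063 ]]
```

Tray centre is about (0.527,-0.361), shaft about (0.566,-0.151), clamp yaw about +7.3°. The jar is 145 mm from the shaft, so the swing clears it. The jaw gap is about 36 mm. Next I move over the tray.

```bash
cat >> h.py <<'E'
def goto(p,ty=None):
    """print shift/turn fractions to reach TCP p, tool y at world angle ty (deg), tool vertical"""
    from workcell import observe
    o=observe();Rm=R.from_rotvec(o['ee_rot']);s=Rm.inv().apply(np.array(p)-o['eef_pos'])
    a=np.radians(ty);y=np.array([np.cos(a),np.sin(a),0]);z=np.array([0,0,-1.]);x=np.cross(y,z)
    Q=R.from_matrix(np.c_[x,y,z]);w=(Rm.inv()*Q).as_rotvec()
    print('shift',np.round(s/.75,4),'mm',round(np.linalg.norm(s)*1000,1),'rows',round(np.linalg.norm(s)/.0417,1),'turn',np.round(w/(np.pi/4),4),'deg',np.degrees(w).round(1),'j7',round(np.degrees(o['joints'][6]),1))
E
python3 - <<'E'
from h import *
from workcell import r,observe,optics
goto([.62,.12,.30],90)
c=optics.camera('wrist');print({k:v for k,v in c.items() if k!='pixels'})
E
```

```text
shift [-0.7559 -0.5952 -0.0917] mm 724.9 rows 17.4 turn [-2.600e-03 -2.000e-04 -3.369e-01] deg [ -0.1  -0.  -15.2] j7 -1.9
{'vfov': 67.13371256662927, 'cx': 284.39648397735226, 'cy': 210.8533501459559, 'distortion': array([-0.06942284,  0.        ,  0.        ,  0.        ,  0.        ]), 'hand_eye': array([[ 9.24284400e-05, -9.51450821e-01, -3.07800790e-01,
         7.86699806e-02],
       [ 9.99999851e-01, -7.75250894e-05,  5.39926283e-04,
         7.69581874e-04],
       [-5.37575589e-04, -3.07800794e-01,  9.51450673e-01,
        -1.42287231e-01],
       [ 0.00000000e+00,  0.00000000e+00,  0.00000000e+00,
         1.00000000e+00]])}
```

```bash

python3 -m crank '[[[-0.038,-0.03,-0.005,0,0,0],[-0.076,-0.06,-0.01,0,0,0],[-0.114,-0.09,-0.015,0,0,0],[-0.152,-0.12,-0.02,0,0,0],[-0.19,-0.15,-0.025,0,0,0]]]' 1
python3 -m crank '[[[-0.038,-0.03,-0.005,0,0,0],[-0.076,-0.06,-0.01,0,0,0],[-0.114,-0.09,-0.015,0,0,0],[-0.152,-0.12,-0.02,0,0,0],[-0.19,-0.15,-0.025,0,0,0]]]'
python3 -m crank '[[[-0.038,-0.03,-0.005,0,0,0],[-0.076,-0.06,-0.01,0,0,0],[-0.114,-0.09,-0.015,0,0,0],[-0.152,-0.12,-0.02,0,0,0],[-0.19,-0.15,-0.025,0,0,0]]]'
python3 -m crank '[[[-0.038,-0.03,0,0,0,-0.08],[-0.076,-0.06,0,0,0,-0.16],[-0.114,-0.09,0,0,0,-0.24],[-0.152,-0.12,0,0,0,-0.3],[-0.19,-0.15,0,0,0,-0.337]]]'
python3 - <<'E'
from h import *
goto([.535,-.37,.19],90)
E
```

```text
t: 0.57
eef_pos: [0.2985, 0.5521, 0.2498]
ee_rot: [-0.414, -3.114, 0.001]
wrist_force: [0.8, 0.1, 0.1]
gripper_width: 0.996
gripper_force: 0.0
t: 0.98
eef_pos: [0.4066, 0.4062, 0.2689]
ee_rot: [-0.415, -3.114, 0.0]
wrist_force: [0.1, 0.7, -0.6]
gripper_width: 0.995
gripper_force: 0.0
t: 1.4
eef_pos: [0.5146, 0.2604, 0.2876]
ee_rot: [-0.415, -3.114, 0.0]
wrist_force: [0.9, -0.2, 0.7]
gripper_width: 0.997
gripper_force: 0.0
t: 1.82
eef_pos: [0.6226, 0.1146, 0.2874]
ee_rot: [0.003, -3.141, -0.0]
wrist_force: [0.5, -0.5, -0.0]
gripper_width: 1.002
gripper_force: 0.0
shift [ 0.1181 -0.6459  0.1298] mm 502.0 rows 12.0 turn [ 0.0001 -0.0007  0.0025] deg [ 0.  -0.   0.1] j7 78.9
```

```bash

python3 -m crank '[[[0.008,-0.043,0,0,0,0],[0.016,-0.086,0,0,0,0],[0.024,-0.129,0,0,0,0],[0.032,-0.172,0,0,0,0],[0.04,-0.215,0,0,0,0]]]'
python3 -m crank '[[[0.008,-0.043,0.01,0,0,0],[0.016,-0.086,0.02,0,0,0],[0.024,-0.129,0.03,0,0,0],[0.032,-0.172,0.04,0,0,0],[0.04,-0.215,0.05,0,0,0]]]'
python3 -m crank '[[[0.008,-0.043,0.016,0,0,0],[0.016,-0.086,0.032,0,0,0],[0.024,-0.129,0.048,0,0,0],[0.032,-0.172,0.064,0,0,0],[0.04,-0.215,0.08,0,0,0]]]'
python3 -m crank '[[[0,0,0,0,0,0],[0,0,0,0,0,0],[0,0,0,0,0,0],[0,0,0,0,0,0],[0,0,0,0,0,0]]]' | head -3
cat >> h.py <<'E'
def wrist(name):
    from workcell import observe,optics
    o=observe();c=optics.camera('wrist');T=np.eye(4);T[:3,:3]=R.from_rotvec(o['ee_rot']).as_matrix();T[:3,3]=o['eef_pos']
    c['T']=T@c.pop('hand_eye');np.savez(name+'.npz',**{k:np.array(v) for k,v in c.items()});cv2.imwrite('pics/'+name+'.png',c['pixels'][:,:,::-1]);return load(name)
E
python3 -c "
from h import *
wrist('w1')"
```

```text
t: 2.23
eef_pos: [0.5914, -0.0466, 0.2873]
ee_rot: [-0.0, -3.141, 0.0]
wrist_force: [0.2, -0.2, 0.8]
gripper_width: 0.999
gripper_force: 0.0
t: 2.65
eef_pos: [0.5614, -0.2076, 0.2496]
ee_rot: [0.0, -3.141, -0.0]
wrist_force: [0.3, -0.2, 1.0]
gripper_width: 0.996
gripper_force: 0.0
t: 3.07
eef_pos: [0.5315, -0.3688, 0.1892]
ee_rot: [0.0, -3.141, -0.001]
wrist_force: [0.6, 0.2, 0.2]
gripper_width: 0.997
gripper_force: 0.0
t: 3.48
eef_pos: [0.5333, -0.3655, 0.1905]
ee_rot: [-0.005, 3.141, 0.001]
```

View pics/w1.png

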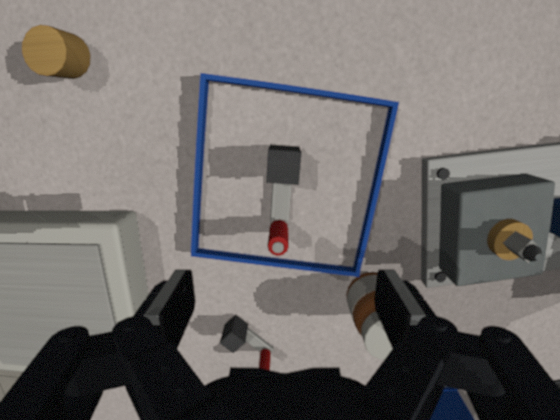

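The wrist view shows the crank's hub at (268–300,146–183), its arm pointing down the picture, the grip's top at (278,248), the jar at (370,310) and the clamp shaft at (510–535,240). I'll take the hub's corners next.

```bash
python3 - <<'E'
from h import *
np.set_printoptions(precision=4,suppress=True)
c=load('w1');g=cv2.cvtColor(c['pixels'],cv2.COLOR_RGB2GRAY)
print(g[142:188,275:295:4].T); print(g[174,262:306]);print(g[180,262:306]);
im=cv2.resize(c['pixels'][135:265,240:320,::-1],None,fx=4.5,fy=4.5,interpolation=cv2.INTER_CUBIC);cl=cv2.resize(c['pixels'][135:265,420:560,::-1],None,fx=4.5*.7,fy=4.5*.7)
im2=np.zeros((585,360+441,3),np.uint8);im2[:,:360]=im;im2[:cl.shape[0],360:]=cl;cv2.imwrite('pics/crop2.png',im2[:,:800])
# pink grip top
hsv=cv2.cvtColor(c['pixels'],cv2.COLOR_RGB2HSV);print(blobs(c,(0,120,60),(8,255,255),(255,210,300,265)),'red')
E
```

```text
[[156 146 115  66  31  29  27  34  52  61  56  61  57  59  62  67  58  62
   61  61  66  66  62  60  64  63  62  62  59  61  58  59  59  58  60  58
   59  58  58  61  80 112 134 146 147 144]
 [160 158 136  88  39  25  25  26  46  59  60  60  59  56  63  57  60  60
   61  64  63  62  61  59  66  59  64  59  63  60  59  62  60  59  61  61
   61  57  59  59  69  97 128 137 143 142]
 [158 155 136  96  51  22  26  25  48  59  61  58  62  59  61  62  63  60
   59  65  62  63  64  65  61  60  59  61  60  59  59  60  59  59  60  57
   61  59  57  58  60  81 111 132 138 143]
 [159 160 148 113  65  28  27  32  42  51  61  66  62  65  62  63  58  61
   61  62  60  62  61  61  61  58  61  63  62  58  63  55  59  61  57  60
   64  64  59  64  62  73  98 120 137 143]
 [153 156 154 130  81  33  28  26  39  52  58  57  61  57  60  61  59  61
   63  63  62  60  61  62  62  60  60  62  59  59  58  60  64  60  62  58
   62  63  59  61  59  69  99 122 134 135]]
[113 113 112 103  89  68  59  58  61  59  60  61  62  59  56  62  60  60
  62  62  58  59  62  61  59  59  59  59  59  64  60  61  63  62  62  57
  66  92 124 135 131 128 129 133]
[150 126 113 103  81  62  62  59  58  59  59  58  60  58  58  61  57  59
  61  59  58  57  62  63  60  59  61  59  61  59  59  60  61  58  60  59
  79 107 128 134 135 134 135 135]
([(416, [278.4, 236.2], [268, 221, 20, 34])], array([[0, 0, 0, ..., 0, 0, 0],
       [0, 0, 0, ..., 0, 0, 0],
       [0, 0, 0, ..., 0, 0, 0],
       ...,
       [0, 0, 0, ..., 0, 0, 0],
       [0, 0, 0, ..., 0, 0, 0],
       [0, 0, 0, ..., 0, 0, 0]], shape=(420, 560), dtype=int32)) red
```

View pics/crop2.png

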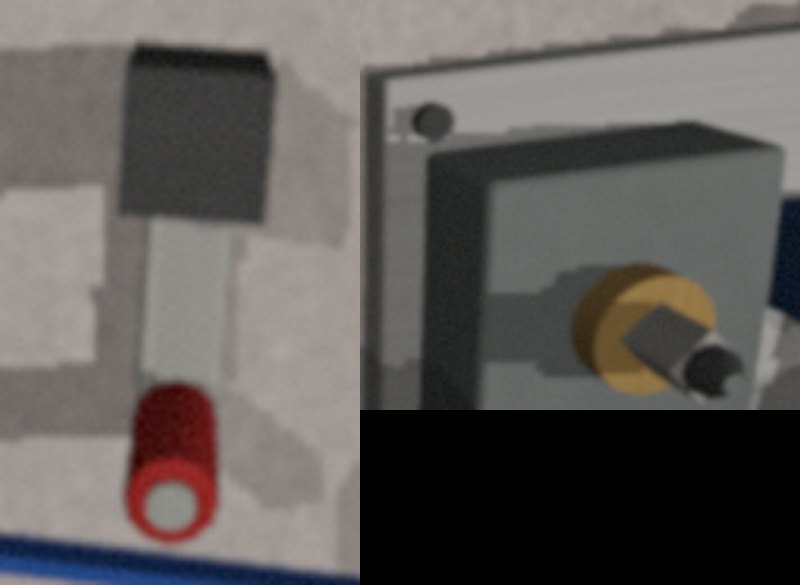

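```bash
python3 - <<'E'
from h import *
np.set_printoptions(precision=4,suppress=True)
c=load('w1')
q=onz(c,[(268.4,149.7),(300.7,151.4),(298.9,184.1),(266.4,182.1)],.053);print(q,q.mean(0))
print([np.linalg.norm(q[i]-q[i-1]) for i in range(4)],[np.degrees(np.arctan2(*(q[i]-q[i-1])[[1,0]])) for i in range(4)])
g=onz(c,[(278,247.2)],.069)[0];d=g-q.mean(0);print('grip',g,np.hypot(*d[:2]),np.degrees(np.arctan2(d[1],d[0])))
# tray corners outer rim
t=onz(c,[(203,74),(398,102),(360,275),(192,255)],.018);print('tray',t,t.mean(0))
h=q.mean(0);ang=float(np.degrees(np.arctan2(d[1],d[0])));goto([h[0],h[1],.12],90+ang)
E
```

```text
[[ 0.4891 -0.3787  0.053 ]
 [ 0.4905 -0.3504  0.053 ]
 [ 0.52   -0.3515  0.053 ]
 [ 0.5182 -0.3809  0.053 ]] [ 0.5045 -0.3654  0.053 ]
[np.float64(0.029139212238140744), np.float64(0.028374561715878117), np.float64(0.029450865285766143), np.float64(0.029437545047563123)] [np.float64(175.78046496989748), np.float64(87.1669445708596), np.float64(-2.1400522628603516), np.float64(-93.45206531490015)]
grip [ 0.5751 -0.3703  0.069 ] 0.07079518373547777 -3.9888813810795867
tray [[ 0.423  -0.4407  0.018 ]
 [ 0.4471 -0.2562  0.018 ]
 [ 0.6327 -0.2789  0.018 ]
 [ 0.6083 -0.4662  0.018 ]] [ 0.5278 -0.3605  0.018 ]
shift [0.0384 0.0005 0.094 ] mm 76.2 rows 1.8 turn [0.0006 0.0013 0.0923] deg [0.  0.1 4.2] j7 127.6
```

```bash

python3 -m crank '[[[0.02,0,0.02,0,0,0.04],[0.0384,0,0.05,0,0,0.085],[0.0384,0,0.08,0,0,0.085],[0.0384,0,0.11,0,0,0.085],[0.0384,0,0.11,0,0,0.085]]]' 1 | head -3
python3 - <<'E'
from h import *
goto([.5045,-.3654,.017],86.4)
E
```

```text
t: 3.95
eef_pos: [0.5013, -0.3645, 0.1042]
ee_rot: [-0.102, -3.134, -0.007]
shift [-0.0051 -0.0014  0.1162] mm 87.2 rows 2.1 turn [ 0.0052 -0.0078 -0.0029] deg [ 0.2 -0.3 -0.1] j7 127.3
```

```bash

python3 -m crank '[[[-0.002,-0.001,0.03,0,0,0],[-0.003,-0.001,0.06,0,0,0],[-0.004,-0.001,0.09,0,0,0],[-0.004,-0.001,0.115,0,0,0],[-0.004,-0.001,0.115,0,0,0]]]' 1 | head -4
python3 - <<'E'
from h import *
goto([.5045,-.3654,.017],86.4)
E
```

```text
t: 4.37
eef_pos: [0.5057, -0.3665, 0.0193]
ee_rot: [-0.102, -3.136, -0.005]
wrist_force: [-0.8, 0.8, -0.5]
shift [0.0016 0.0013 0.003 ] mm 2.8 rows 0.1 turn [ 0.0037 -0.0046 -0.003 ] deg [ 0.2 -0.2 -0.1] j7 128.5
```

Within tolerance; close with 60 N, then check.

```bash

python3 -m crank '[[[0.001,0.001,0.002,0,0,0],[0.001,0.001,0.002,0,0,0],[0.001,0.001,0.002,0,0,0],[0.001,0.001,0.002,0,0,0],[0.001,0.001,0.002,0,0,0]]]' -1 60
python3 -m crank '[[[0,0,0,0,0,0],[0,0,0,0,0,0],[0,0,0,0,0,0],[0,0,0,0,0,0],[0,0,0,0,0,0]]]' -1 100
python3 - <<'E'
from h import *
goto([.5045,-.3654,.017],86.4)
E
```

```text
t: 4.78
eef_pos: [0.5064, -0.3681, 0.0215]
ee_rot: [0.104, 3.138, -0.002]
wrist_force: [-0.2, 0.6, -1.7]
gripper_width: 0.341
gripper_force: 60.3
t: 5.2
eef_pos: [0.5064, -0.3681, 0.0215]
ee_rot: [0.105, 3.138, -0.001]
wrist_force: [-1.1, 0.9, 6.6]
gripper_width: 0.337
gripper_force: 100.1
shift [0.0028 0.0035 0.006 ] mm 5.6 rows 0.1 turn [-0.0011  0.0027 -0.0049] deg [-0.1  0.1 -0.2] j7 128.6
```

```bash

python3 -m crank '[[[0,0,-0.03,0,0,0],[0,0,-0.07,0,0,0],[0,0,-0.12,0,0,0],[0,0,-0.17,0,0,0],[0,0,-0.22,0,0,0]]]' -1 100
python3 - <<'E'
from h import *
goto([.645,-.156,.2],86.4)
E
```

```text
t: 5.62
eef_pos: [0.5046, -0.3671, 0.1862]
ee_rot: [-0.105, -3.138, -0.001]
wrist_force: [0.9, -0.6, -3.2]
gripper_width: 0.34
gripper_force: 99.9
shift [-0.1679  0.2933 -0.0185] mm 253.9 rows 6.1 turn [ 0.0009 -0.0018 -0.0053] deg [ 0.  -0.1 -0.2] j7 126.0
```

```bash

python3 -m crank '[[[-0.017,0.03,-0.004,0,0,0],[-0.034,0.06,-0.008,0,0,0],[-0.051,0.09,-0.012,0,0,0],[-0.068,0.12,-0.016,0,0,0],[-0.085,0.147,-0.018,0,0,0]]]' | head -3
python3 -m crank '[[[-0.017,0.03,0,0,0,0],[-0.034,0.06,0,0,0,0],[-0.051,0.09,0,0,0,0],[-0.068,0.12,0,0,0,0],[-0.084,0.147,0,0,0,0]]]' | head -3
python3 -m crank '[[[0,0,0,0,0,0],[0,0,0,0,0,0],[0,0,0,0,0,0],[0,0,0,0,0,0],[0,0,0,0,0,0]]]' | head -3
python3 -c "
from h import *
c=wrist('w2')
im=c['pixels'][:,:,::-1];a=cv2.resize(im,(400,300));x=proj(c,[.566,-.151,.09])[0].astype(int);print(x)
y0=max(x[1]-60,0);x0=max(x[0]-60,0);b=cv2.resize(im[y0:y0+120,x0:x0+120],(400,400),interpolation=cv2.INTER_CUBIC);print(x0,y0)
o=np.zeros((400,800,3),np.uint8);o[:300,:400]=a;o[:,400:]=b;cv2.imwrite('pics/w2v.png',o)"
```

```text
t: 6.03
eef_pos: [0.5766, -0.26, 0.1987]
ee_rot: [-0.104, -3.14, -0.001]
t: 6.45
eef_pos: [0.6466, -0.154, 0.198]
ee_rot: [-0.104, -3.139, -0.001]
t: 6.87
eef_pos: [0.6456, -0.158, 0.1983]
ee_rot: [-0.109, -3.139, 0.001]
[285 107]
225 47
```

View pics/w2v.png

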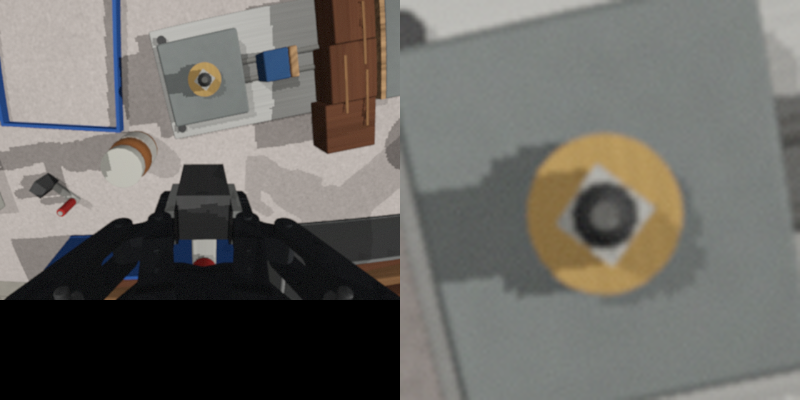

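The picture shows the shaft from almost straight above: collar at pixel (286.6,111.4), and the square's corners clearly visible, diagonal to the gearbox. The hub is held in the fingers, with the red grip behind it. Next: the axis, the square's turn and the crank's place in the hand.

```bash
python3 - <<'E'
from h import *
np.set_printoptions(precision=4,suppress=True)
c=load('w2')
px=lambda x,y:(225+(x-400)/3.3333,47+y/3.3333)
print('collar',onz(c,[px(605.5,214.5)],.072), 'nose',onz(c,[px(606,213)],.1045))
q=onz(c,[px(600,163),px(655,210),px(611,267),px(556,221)],.094);print(q,q.mean(0))
print([(round(np.linalg.norm(q[i]-q[i-1])*1e3,1),round(float(np.degrees(np.arctan2(*(q[i]-q[i-1])[[1,0]])))%90,1)) for i in range(4)])
m=cv2.inRange(cv2.cvtColor(c['pixels'],cv2.COLOR_RGB2HSV),np.array((12,100,60)),np.array((30,255,255)));m[:80]=0;m[145:]=0;m[:,:255]=0;m[:,320:]=0
k=max(cv2.findContours(m,0,2)[0],key=cv2.contourArea);e=cv2.fitEllipse(cv2.convexHull(k));print(e,onz(c,[e[0]],.072))
im=c['pixels'][215:385,220:350,::-1];cv2.imwrite('pics/hub.png',cv2.convertScaleAbs(cv2.resize(im,None,fx=3.5,fy=3.5,interpolation=cv2.INTER_CUBIC),alpha=1.8))
E
```

```text
collar [[ 0.569  -0.1501  0.072 ]] nose [[ 0.5685 -0.1502  0.1045]]
[[ 0.5578 -0.1507  0.094 ]
 [ 0.5687 -0.1391  0.094 ]
 [ 0.5805 -0.1498  0.094 ]
 [ 0.5695 -0.1614  0.094 ]] [ 0.5691 -0.1502  0.094 ]
[(np.float64(15.9), 47.6), (np.float64(15.9), 46.8), (np.float64(15.9), 47.9), (np.float64(16.0), 46.8)]
((285.7277526855469, 110.7901382446289), (45.52758026123047, 47.09674835205078), 2.0630390644073486) [[ 0.5685 -0.1508  0.072 ]]
```

View pics/hub.png

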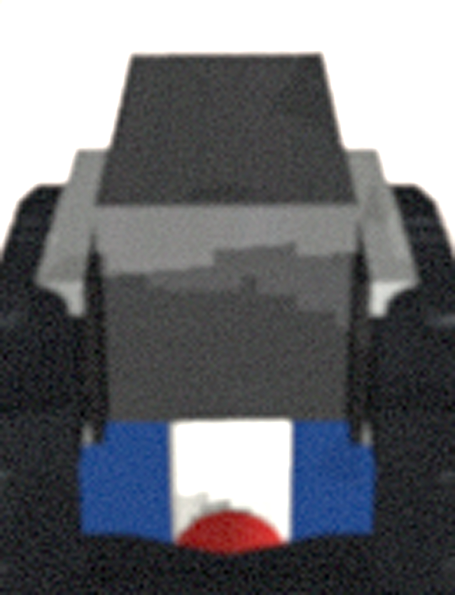

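The square measures 15.9 mm, turned 47.2° (mod 90), with its axis at (0.5688,-0.1503). The hub is upright and centred in the fingers within 0.5 mm, its underside about 19–20 mm beyond the TCP. I'll set the crank to +47.2° (tool y at 137.2°), which leaves the wrist about 320° of clockwise travel.

```bash
python3 - <<'E'
from h import *
goto([.5688,-.1503,.17],137.2)
E
python3 -m crank '[[[0.03,0.004,0,0,0,-0.15],[0.06,0.008,0.01,0,0,-0.3],[0.09,0.01,0.02,0,0,-0.45],[0.1,0.011,0.03,0,0,-0.6],[0.102,0.0115,0.035,0,0,-0.75]]]' | head -3
python3 - <<'E'
from h import *
goto([.5688,-.1503,.17],137.2)
E
```

```text
shift [0.1031 0.0029 0.0379] mm 82.4 rows 2.0 turn [-6.0000e-04 -1.0000e-03 -1.1372e+00] deg [ -0.   -0.  -51.2] j7 103.5
t: 7.33
eef_pos: [0.567, -0.143, 0.1713]
ee_rot: [0.816, -3.029, -0.002]
shift [ 0.0027 -0.0096  0.0017] mm 7.6 rows 0.2 turn [ 0.0037 -0.0042 -0.3791] deg [  0.2  -0.2 -17.1] j7 131.1
```

```bash

python3 -m crank '[[[0.001,-0.003,0,0,0,-0.13],[0.002,-0.006,0,0,0,-0.26],[0.0027,-0.0096,0,0,0,-0.38],[0.0027,-0.0096,0,0,0,-0.38],[0.0027,-0.0096,0,0,0,-0.38]]]' | head -3
python3 -m crank '[[[0,0,0,0,0,0],[0,0,0,0,0,0],[0,0,0,0,0,0],[0,0,0,0,0,0],[0,0,0,0,0,0]]]' | head -3
python3 - <<'E'
from h import *
from workcell import observe
goto([.5688,-.1503,.17],137.2); print(observe()['wrist_force'],observe()['wrist_torque'])
E
```

```text
t: 7.75
eef_pos: [0.5725, -0.1508, 0.1722]
ee_rot: [-1.247, 2.883, -0.0]
t: 8.17
eef_pos: [0.5728, -0.1494, 0.1721]
ee_rot: [1.253, -2.881, 0.0]
shift [0.0045 0.0031 0.0027] mm 4.6 rows 0.1 turn [-0.     -0.0001 -0.004 ] deg [-0.  -0.  -0.2] j7 145.1
[-0.52430491 -0.51343781 -1.56611298] [-0.03510379  0.00764539  0.01597278]
```

```bash

python3 -m crank '[[[0.004,0.003,0,0,0,0],[0.0045,0.003,0,0,0,0],[0.0045,0.003,0,0,0,0],[0.0045,0.003,0,0,0,0],[0.0045,0.003,0,0,0,0]]]' | sed -n 2p
python3 -m crank '[[[0,0,0,0,0,0],[0,0,0,0,0,0],[0,0,0,0,0,0],[0,0,0,0,0,0],[0,0,0,0,0,0]]]' | sed -n 2p
python3 - <<'E'
from h import *
goto([.5688,-.1503,.17],137.2)
E
```

```text
eef_pos: [0.5689, -0.1506, 0.1721]
eef_pos: [0.5689, -0.1506, 0.172]
shift [-0.0002  0.0003  0.0027] mm 2.1 rows 0.0 turn [ 0.     0.    -0.004] deg [ 0.   0.  -0.2] j7 145.2
```

```bash

python3 -m crank '[[[0,0,0.014,0,0,0],[0,0,0.028,0,0,0],[0,0,0.042,0,0,0],[0,0,0.055,0,0,0],[0,0,0.064,0,0,0]]]' | sed -n 2,4p
python3 -m crank '[[[0,0,0,0,0,0],[0,0,0,0,0,0],[0,0,0,0,0,0],[0,0,0,0,0,0],[0,0,0,0,0,0]]]' | sed -n 2,4p
python3 - <<'E'
from h import *
goto([.5688,-.1503,.0915],137.2)
E
```

```text
eef_pos: [0.5678, -0.1503, 0.122]
ee_rot: [1.252, -2.879, -0.003]
wrist_force: [-0.0, 0.3, -1.7]
eef_pos: [0.5693, -0.1507, 0.1247]
ee_rot: [-1.253, 2.88, -0.001]
wrist_force: [-0.3, 0.9, -2.2]
shift [0.0001 0.0009 0.0442] mm 33.2 rows 0.8 turn [-0.0014  0.0009 -0.004 ] deg [-0.1  0.  -0.2] j7 144.9
```

```bash

python3 -m crank '[[[0,0.0005,0.005,0,0,0],[0,0.0005,0.01,0,0,0],[0,0.0005,0.014,0,0,0],[0,0.0005,0.018,0,0,0],[0,0.0005,0.018,0,0,0]]]' | sed -n 2,4p
python3 -m crank '[[[0,0,0.003,0,0,0],[0,0,0.006,0,0,0],[0,0,0.01,0,0,0],[0,0,0.014,0,0,0],[0,0,0.014,0,0,0]]]' | sed -n 2,4p
python3 - <<'E'
from h import *
goto([.5688,-.1503,.0915],137.2)
E
```

```text
eef_pos: [0.5686, -0.1501, 0.1099]
ee_rot: [1.253, -2.881, -0.0]
wrist_force: [1.5, -1.2, -3.2]
eef_pos: [0.5688, -0.1501, 0.0995]
ee_rot: [-1.253, 2.88, 0.0]
wrist_force: [1.8, 1.1, -2.9]
shift [ 0.0002 -0.0001  0.0107] mm 8.0 rows 0.2 turn [-0.0002  0.0004 -0.0037] deg [-0.   0.  -0.2] j7 144.6
```

It's on the square (underside about 14 mm below the corners, no force). Ease down until it seats.

```bash

python3 -m crank '[[[0,0,0.002,0,0,0],[0,0,0.004,0,0,0],[0,0,0.006,0,0,0],[0,0,0.0075,0,0,0],[0,0,0.0075,0,0,0]]]' | sed -n 2,4p
python3 -m crank '[[[0,0,0.001,0,0,0],[0,0,0.002,0,0,0],[0,0,0.003,0,0,0],[0,0,0.004,0,0,0],[0,0,0.004,0,0,0]]]' | sed -n 2,4p
E= ; python3 -m crank '[[[0,0,0,0,0,0],[0,0,0.001,0,0,0],[0,0,0.002,0,0,0],[0,0,0.003,0,0,0],[0,0,0.003,0,0,0]]]' | sed -n 2,4p

```

```text
eef_pos: [0.5688, -0.1502, 0.0943]
ee_rot: [-1.253, 2.88, -0.0]
wrist_force: [2.6, 0.6, -2.2]
eef_pos: [0.5688, -0.1502, 0.0914]
ee_rot: [-1.253, 2.88, -0.0]
wrist_force: [1.2, 2.3, -2.5]
eef_pos: [0.5688, -0.1502, 0.0892]
ee_rot: [-1.253, 2.88, -0.0]
wrist_force: [1.7, 1.6, -2.4]
```

```bash

python3 -m crank '[[[0,0,0.001,0,0,0],[0,0,0.002,0,0,0],[0,0,0.003,0,0,0],[0,0,0.003,0,0,0],[0,0,0.003,0,0,0]]]' | sed -n 2,4p
python3 -m crank '[[[0,0,0.001,0,0,0],[0,0,0.002,0,0,0],[0,0,0.003,0,0,0],[0,0,0.003,0,0,0],[0,0,0.003,0,0,0]]]' | sed -n 2,4p

```

```text
eef_pos: [0.5688, -0.1502, 0.0885]
ee_rot: [-1.253, 2.88, -0.0]
wrist_force: [-1.8, 1.9, 9.5]
eef_pos: [0.5688, -0.1502, 0.0884]
ee_rot: [-1.253, 2.881, -0.001]
wrist_force: [-5.3, 2.9, 26.1]
```

Seated: TCP at 0.0884 (z stopped, force rising), which matches the grasp height. I'll relieve the pressure, then wind clockwise (+rz) watching the wrist torque.

```bash
cat > st.py <<'E'
from workcell import observe
import numpy as np
o=observe();y=-np.sign(1);from scipy.spatial.transform import Rotation as R
a=np.degrees(np.arctan2(*R.from_rotvec(o['ee_rot']).as_matrix()[[1,0],1]))
print('t',round(o['t'],2),'pos',o['eef_pos'].round(4),'toolY',a.round(1),'F',o['wrist_force'].round(1),'Tq',o['wrist_torque'].round(3),'j7',np.degrees(o['joints'][6]).round(1),'w',round(o['gripper_width'],3),'eff7',o['effort'][6].round(2))
E
python3 -m crank '[[[0,0,-0.002,0,0,0],[0,0,-0.004,0,0,0],[0,0,-0.005,0,0,0],[0,0,-0.005,0,0,0],[0,0,-0.005,0,0,0]]]' -1 110 >/dev/null; python3 st.py
python3 -m crank '[[[0,0,0,0,0,0.05],[0,0,0,0,0,0.1],[0,0,0,0,0,0.15],[0,0,0,0,0,0.2],[0,0,0,0,0,0.25]]]' >/dev/null; python3 st.py
python3 -m crank '[[[0,0,0,0,0,0.1],[0,0,0,0,0,0.2],[0,0,0,0,0,0.3],[0,0,0,0,0,0.4],[0,0,0,0,0,0.5]]]' >/dev/null; python3 st.py
```

```text
t 13.17 pos [ 0.5688 -0.1502  0.0886] toolY 137.0 F [0.2 2.3 3.3] Tq [ 0.473 -0.173  0.053] j7 144.6 w 0.336 eff7 -0.03
t 13.58 pos [ 0.5699 -0.1504  0.0886] toolY 125.8 F [2.4 1.6 1.2] Tq [ 0.312 -0.53   0.338] j7 136.7 w 0.336 eff7 -0.12
t 14.0 pos [ 0.5702 -0.1511  0.0886] toolY 103.2 F [2.5 0.3 0.1] Tq [ 0.057 -0.613  0.387] j7 121.1 w 0.333 eff7 0.09
```

```bash

python3 -m crank '[[[0,0,0,0,0,0.14],[0,0,0,0,0,0.28],[0,0,0,0,0,0.42],[0,0,0,0,0,0.56],[0,0,0,0,0,0.7]]]' >/dev/null; python3 st.py
python3 -m crank '[[[0,0,0,0,0,0.14],[0,0,0,0,0,0.28],[0,0,0,0,0,0.42],[0,0,0,0,0,0.56],[0,0,0,0,0,0.7]]]' >/dev/null; python3 st.py
python3 -m crank '[[[0,0,0,0,0,0.14],[0,0,0,0,0,0.28],[0,0,0,0,0,0.42],[0,0,0,0,0,0.56],[0,0,0,0,0,0.7]]]' >/dev/null; python3 st.py
```

```text
t 14.42 pos [ 0.5702 -0.1521  0.0886] toolY 71.5 F [ 2.7 -1.5 -1.9] Tq [-0.343 -0.647  0.309] j7 99.4 w 0.333 eff7 0.26
t 14.83 pos [ 0.5696 -0.153   0.0886] toolY 40.0 F [ 1.9 -2.7 -2.3] Tq [-0.612 -0.465  0.372] j7 77.5 w 0.333 eff7 0.27
t 15.25 pos [ 0.5687 -0.1534  0.0886] toolY 8.5 F [ 1.  -2.8 -0.5] Tq [-0.734 -0.125  0.277] j7 55.1 w 0.335 eff7 0.29
```

```bash

python3 -m crank '[[[0,0,0,0,0,0.12],[0,0,0,0,0,0.24],[0,0,0,0,0,0.36],[0,0,0,0,0,0.48],[0,0,0,0,0,0.6]]]' >/dev/null; python3 st.py
python3 -m crank '[[[0,0,0,0,0,0.08],[0,0,0,0,0,0.16],[0,0,0,0,0,0.24],[0,0,0,0,0,0.32],[0,0,0,0,0,0.4]]]' >/dev/null; python3 st.py
python3 -m crank '[[[0,0,0,0,0,0.05],[0,0,0,0,0,0.1],[0,0,0,0,0,0.15],[0,0,0,0,0,0.2],[0,0,0,0,0,0.2]]]' >/dev/null; python3 st.py
python3 -c "
from h import *
from workcell import optics
c=optics.camera('top');cv2.imwrite('pics/top1.png',cv2.resize(c['pixels'][130:240,200:340,::-1],None,fx=4,fy=4,interpolation=cv2.INTER_CUBIC))"
```

```text
t 15.67 pos [ 0.5677 -0.1533  0.0886] toolY -18.5 F [-0.3 -3.5  0.5] Tq [-0.71   0.101  0.371] j7 35.1 w 0.33 eff7 0.22
t 16.08 pos [ 0.5672 -0.153   0.0886] toolY -36.4 F [-1.6 -2.8  0.9] Tq [-0.526  0.215  0.376] j7 21.4 w 0.334 eff7 0.04
t 16.5 pos [ 0.567  -0.1528  0.0886] toolY -45.3 F [-2.3 -3.4  3.4] Tq [-0.717  0.447  0.171] j7 14.4 w 0.333 eff7 -0.31
```

View pics/top1.png

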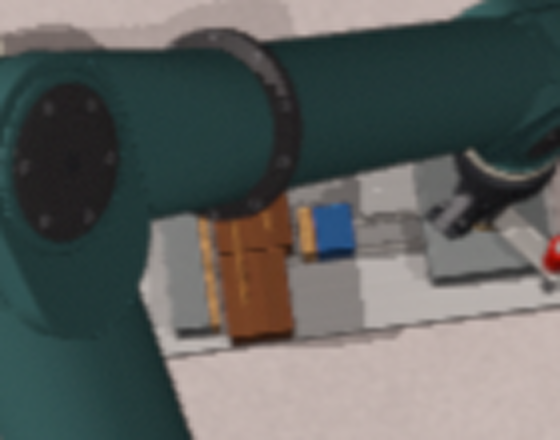

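The blue jaw's cork at (299,232) is about 5 mm from the timber's front edge (292,232), and the timber is about 3 mm from the fixed cork at (220,300). That leaves about 45° of free turn, so I go slowly.

```bash

python3 -m crank '[[[0,0,0,0,0,0.05],[0,0,0,0,0,0.1],[0,0,0,0,0,0.15],[0,0,0,0,0,0.2],[0,0,0,0,0,0.25]]]' >/dev/null; python3 st.py
python3 -m crank '[[[0,0,0,0,0,0.05],[0,0,0,0,0,0.1],[0,0,0,0,0,0.15],[0,0,0,0,0,0.2],[0,0,0,0,0,0.25]]]' >/dev/null; python3 st.py
python3 -m crank '[[[0,0,0,0,0,0.03],[0,0,0,0,0,0.06],[0,0,0,0,0,0.09],[0,0,0,0,0,0.12],[0,0,0,0,0,0.15]]]' >/dev/null; python3 st.py
```

```text
t 16.97 pos [ 0.5668 -0.1526  0.0886] toolY -56.6 F [-3.1 -3.7  2.4] Tq [-0.813  0.613  0.329] j7 5.5 w 0.333 eff7 -0.1
t 17.38 pos [ 0.5666 -0.1522  0.0886] toolY -67.8 F [-3.9 -2.8  3. ] Tq [-0.665  0.7    0.392] j7 -3.7 w 0.337 eff7 -0.09
t 17.8 pos [ 0.5666 -0.152   0.0886] toolY -74.5 F [-3.9 -2.8  3.5] Tq [-0.676  0.823  0.329] j7 -9.2 w 0.333 eff7 -0.19
```

```bash

python3 -m crank '[[[0,0,0,0,0,0.03],[0,0,0,0,0,0.06],[0,0,0,0,0,0.09],[0,0,0,0,0,0.12],[0,0,0,0,0,0.15]]]' >/dev/null; python3 st.py
python3 -m crank '[[[0,0,0,0,0,0.02],[0,0,0,0,0,0.04],[0,0,0,0,0,0.06],[0,0,0,0,0,0.08],[0,0,0,0,0,0.1]]]' >/dev/null; python3 st.py
```

```text
t 18.22 pos [ 0.5665 -0.1518  0.0886] toolY -81.3 F [-4.5 -2.6  4. ] Tq [-0.644  0.867  0.36 ] j7 -14.8 w 0.331 eff7 -0.19
t 18.63 pos [ 0.5665 -0.1516  0.0886] toolY -85.7 F [-4.3 -2.6  3.9] Tq [-0.53   0.807  0.367] j7 -18.6 w 0.337 eff7 -0.27
```

```bash

python3 -m crank '[[[0,0,0,0,0,0.02],[0,0,0,0,0,0.04],[0,0,0,0,0,0.06],[0,0,0,0,0,0.08],[0,0,0,0,0,0.1]]]' >/dev/null; python3 st.py
```

```text
t 19.05 pos [ 0.5665 -0.1515  0.0886] toolY -90.2 F [-4.3 -2.5  5.4] Tq [-0.522  0.853  0.412] j7 -22.4 w 0.334 eff7 -0.27
```

```bash

python3 -m crank '[[[0,0,0,0,0,0.012],[0,0,0,0,0,0.024],[0,0,0,0,0,0.036],[0,0,0,0,0,0.048],[0,0,0,0,0,0.06]]]' >/dev/null; python3 st.py
python3 -c "
from h import *
from workcell import optics
c=optics.camera('top');cv2.imwrite('pics/top2.png',cv2.resize(c['pixels'][170:225,230:300,::-1],None,fx=8,fy=8,interpolation=cv2.INTER_CUBIC))"
```

```text
t 19.47 pos [ 0.5665 -0.1514  0.0886] toolY -92.9 F [-4.1 -2.8  4. ] Tq [-0.485  0.899  0.337] j7 -24.7 w 0.333 eff7 -0.31
```

View pics/top2.png

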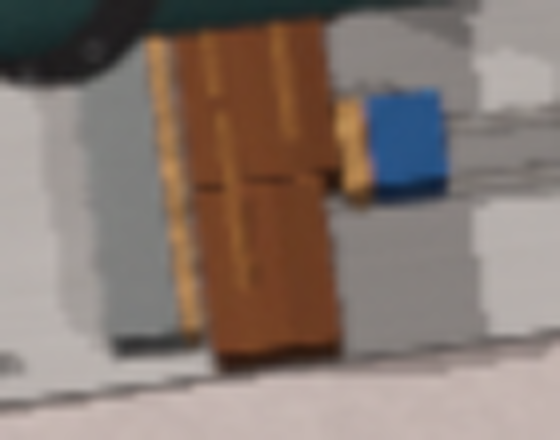

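The jaw cork (336,120) has reached the timber front (about 332), but a gap of about 3 mm remains between the timber's back (182,40) and the fixed cork (172,40). Keep winding in small steps.

```bash

python3 -m crank '[[[0,0,0,0,0,0.02],[0,0,0,0,0,0.04],[0,0,0,0,0,0.06],[0,0,0,0,0,0.08],[0,0,0,0,0,0.1]]]' >/dev/null; python3 st.py
python3 -m crank '[[[0,0,0,0,0,0.02],[0,0,0,0,0,0.04],[0,0,0,0,0,0.06],[0,0,0,0,0,0.08],[0,0,0,0,0,0.1]]]' >/dev/null; python3 st.py
```

```text
t 19.93 pos [ 0.5665 -0.1512  0.0886] toolY -97.5 F [-3.9 -3.1  4. ] Tq [-0.461  0.923  0.411] j7 -28.5 w 0.333 eff7 -0.27
t 20.35 pos [ 0.5665 -0.1511  0.0886] toolY -101.9 F [-4.5 -2.5  5.3] Tq [-0.427  0.955  0.385] j7 -32.4 w 0.336 eff7 -0.27
```

```bash

python3 -m crank '[[[0,0,0,0,0,0.02],[0,0,0,0,0,0.04],[0,0,0,0,0,0.06],[0,0,0,0,0,0.08],[0,0,0,0,0,0.1]]]' >/dev/null; python3 st.py
```

```text
t 20.77 pos [ 0.5666 -0.151   0.0886] toolY -106.4 F [-5.  -1.5  6.5] Tq [-0.367  0.959  0.325] j7 -36.3 w 0.332 eff7 -0.27
```

```bash

python3 -m crank '[[[0,0,0,0,0,0.012],[0,0,0,0,0,0.024],[0,0,0,0,0,0.036],[0,0,0,0,0,0.048],[0,0,0,0,0,0.06]]]' >/dev/null; python3 st.py
```

```text
t 21.18 pos [ 0.5666 -0.1509  0.0886] toolY -109.1 F [-5.  -1.7  4.5] Tq [-0.314  0.92   0.324] j7 -38.6 w 0.331 eff7 -0.31
```

```bash

python3 -m crank '[[[0,0,0,0,0,0.014],[0,0,0,0,0,0.028],[0,0,0,0,0,0.042],[0,0,0,0,0,0.056],[0,0,0,0,0,0.07]]]' >/dev/null; python3 st.py
```

```text
t 21.6 pos [ 0.5667 -0.1508  0.0886] toolY -112.3 F [-4.  -0.5  5.9] Tq [-0.273  0.93   0.41 ] j7 -41.4 w 0.331 eff7 -0.32
```

```bash

python3 -m crank '[[[0,0,0,0,0,0.014],[0,0,0,0,0,0.028],[0,0,0,0,0,0.042],[0,0,0,0,0,0.056],[0,0,0,0,0,0.07]]]' >/dev/null; python3 st.py
```

```text
t 22.02 pos [ 0.5667 -0.1507  0.0886] toolY -115.4 F [-4.3 -1.5  5.5] Tq [-0.268  0.916  0.51 ] j7 -44.1 w 0.329 eff7 -0.4
```

```bash

python3 -m crank '[[[0,0,0,0,0,0.014],[0,0,0,0,0,0.028],[0,0,0,0,0,0.042],[0,0,0,0,0,0.056],[0,0,0,0,0,0.07]]]' >/dev/null; python3 st.py
```

```text
t 22.43 pos [ 0.5667 -0.1506  0.0886] toolY -118.5 F [-4.3 -2.1  6.2] Tq [-0.192  0.915  0.589] j7 -46.9 w 0.337 eff7 -0.49
```

Torque climbed steadily from a running 0.36 to 0.59 N m, about 23 N at the jaw and mid-range. I'll turn back 7.5° within the socket's play (±7.7°) so it floats free, then lift.

```bash

python3 -m crank '[[[0,0,0,0,0,-0.04],[0,0,0,0,0,-0.08],[0,0,0,0,0,-0.12],[0,0,0,0,0,-0.16],[0,0,0,0,0,-0.16]]]' >/dev/null; python3 st.py
python3 -m crank '[[[0,0,-0.003,0,0,0],[0,0,-0.006,0,0,0],[0,0,-0.01,0,0,0],[0,0,-0.014,0,0,0],[0,0,-0.014,0,0,0]]]' >/dev/null; python3 st.py
```

```text
t 22.85 pos [ 0.5673 -0.1505  0.0886] toolY -111.4 F [-5.  -1.3  4.9] Tq [-0.245  0.794  0.113] j7 -40.6 w 0.331 eff7 0.06
t 23.27 pos [ 0.5675 -0.1504  0.0988] toolY -111.4 F [-4.5 -3.1 -4.9] Tq [-0.801  0.858  0.049] j7 -41.4 w 0.334 eff7 -0.07
```

Lifts freely with almost no torque. Continue up.

```bash

python3 -m crank '[[[0,0,-0.01,0,0,0],[0,0,-0.02,0,0,0],[0,0,-0.03,0,0,0],[0,0,-0.04,0,0,0],[0,0,-0.05,0,0,0]]]' >/dev/null; python3 st.py
python3 -m crank '[[[0,0,-0.015,0,0,0],[0,0,-0.03,0,0,0],[0,0,-0.045,0,0,0],[0,0,-0.06,0,0,0],[0,0,-0.06,0,0,0]]]' >/dev/null; python3 st.py
python3 - <<'E'
from h import *
a=np.radians(-7.5);goto([.5278+.033*np.cos(a),-.3605+.033*np.sin(a),.17],-97.5)
E
```

```text
t 23.68 pos [ 0.57   -0.1493  0.1377] toolY -111.3 F [-0.6  0.2 -1.8] Tq [-0.039 -0.031 -0.007] j7 -44.1 w 0.333 eff7 0.07
t 24.1 pos [ 0.5699 -0.1514  0.1843] toolY -111.4 F [ 0.4 -0.9 -2.1] Tq [-0.006 -0.053  0.004] j7 -47.1 w 0.332 eff7 -0.07
shift [0.0921 0.2695 0.0195] mm 214.1 rows 5.1 turn [ 0.0006 -0.0058 -0.3086] deg [  0.   -0.3 -13.9] j7 -47.1
```

```bash

python3 -m crank '[[[0.015,0.045,0,0,0,-0.06],[0.03,0.09,0,0,0,-0.12],[0.046,0.135,0,0,0,-0.2],[0.062,0.18,0,0,0,-0.25],[0.077,0.225,0.01,0,0,-0.3086]]]' >/dev/null
python3 -m crank '[[[0.01,0.02,0,0,0,0],[0.012,0.045,0,0,0,0],[0.012,0.045,0,0,0,0],[0.012,0.045,0,0,0,0],[0.012,0.045,0,0,0,0]]]' >/dev/null; python3 st.py
python3 - <<'E'
from h import *
from workcell import optics
a=np.radians(-7.5);goto([.5278+.033*np.cos(a),-.3605+.033*np.sin(a),.06],-97.5)
w=wrist('w3')
t=optics.camera('top');np.savez('top3.npz',**{k:np.array(v) for k,v in t.items()})
A=cv2.resize(w['pixels'][:,:,::-1],(400,300));B=cv2.resize(t['pixels'][150:225,210:340,::-1],(400,231),interpolation=cv2.INTER_CUBIC)
B2=cv2.resize(t['pixels'][150:220,235:305,::-1],(400,400),interpolation=cv2.INTER_CUBIC)
o=np.zeros((540,800,3),np.uint8);o[:300,:400]=A;o[300:531,:400]=B;o[:400,400:]=B2;cv2.imwrite('pics/v3.png',o)
E
```

```text
t 24.93 pos [ 0.5652 -0.3621  0.1734] toolY -97.5 F [ 0.2  0.8 -2.1] Tq [ 0.08  -0.099  0.013] j7 -23.0 w 0.332 eff7 0.0
shift [-0.0056  0.0047  0.1512] mm 113.5 rows 2.7 turn [-0.0022  0.001   0.0002] deg [-0.1  0.   0. ] j7 -23.0
```

View pics/v3.png

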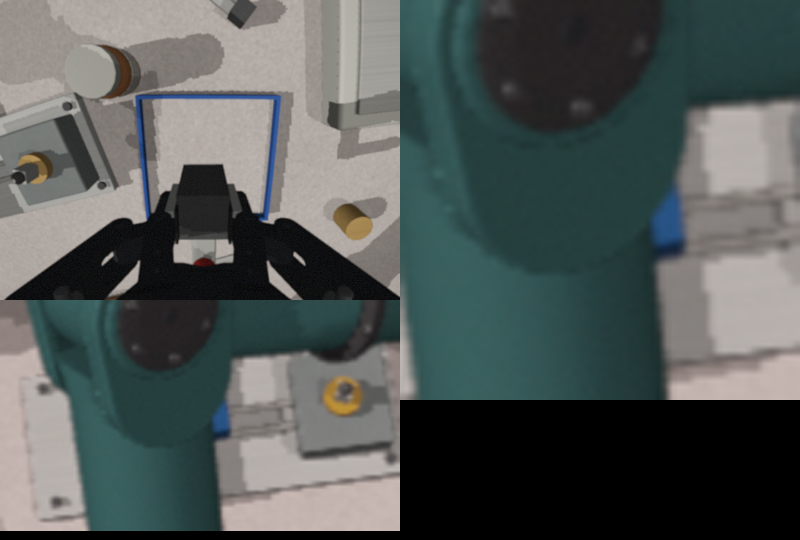

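This view (my last) shows the crank held over the tray, its arm toward the robot, the grip at (204,264), the hand inside the tray walls and the shaft standing free at (30,170). The arm hides the timber, so I'll check that numerically later. Now lay the crank down.

```bash

python3 -m crank '[[[-0.005,0.004,0.04,0,0,0],[-0.005,0.004,0.08,0,0,0],[-0.005,0.004,0.12,0,0,0],[-0.005,0.004,0.15,0,0,0],[-0.005,0.004,0.15,0,0,0]]]' >/dev/null; python3 st.py
python3 -m crank '[[[0,0,0.01,0,0,0],[0,0,0.02,0,0,0],[0,0,0.03,0,0,0],[0,0,0.038,0,0,0],[0,0,0.038,0,0,0]]]' >/dev/null; python3 st.py
python3 - <<'E'
from h import *
a=np.radians(-7.5);goto([.5278+.033*np.cos(a),-.3605+.033*np.sin(a),.0215],-97.5)
E
```

```text
t 25.45 pos [ 0.5598 -0.3607  0.0562] toolY -97.4 F [-0.3  0.6 -3.1] Tq [ 0.084 -0.024  0.025] j7 -16.6 w 0.331 eff7 0.13
t 25.87 pos [ 0.5612 -0.3651  0.0323] toolY -97.5 F [-0.6 -0.4 -2.9] Tq [ 0.013 -0.05  -0.033] j7 -15.0 w 0.338 eff7 0.04
shift [-0.0009 -0.0002  0.0144] mm 10.8 rows 0.3 turn [-0.001   0.0008  0.0006] deg [-0.  0.  0.] j7 -15.0
```

```bash

python3 -m crank '[[[0,0,0.003,0,0,0],[0,0,0.006,0,0,0],[0,0,0.009,0,0,0],[0,0,0.012,0,0,0],[0,0,0.012,0,0,0]]]' >/dev/null; python3 st.py
python3 -m crank '[[[0,0,0.001,0,0,0],[0,0,0.002,0,0,0],[0,0,0.003,0,0,0],[0,0,0.003,0,0,0],[0,0,0.003,0,0,0]]]' >/dev/null; python3 st.py
```

```text
t 26.28 pos [ 0.5612 -0.3654  0.0236] toolY -97.5 F [-0.1  0.3 -2.5] Tq [-0.003 -0.015 -0.008] j7 -14.5 w 0.333 eff7 0.01
t 26.7 pos [ 0.5613 -0.3657  0.0218] toolY -97.5 F [-0.6 -0.9 -2.1] Tq [ 0.025 -0.043 -0.021] j7 -14.4 w 0.338 eff7 -0.0
```

```bash

python3 -m crank '[[[0,0,0.001,0,0,0],[0,0,0.0015,0,0,0],[0,0,0.002,0,0,0],[0,0,0.002,0,0,0],[0,0,0.002,0,0,0]]]' >/dev/null; python3 st.py
python3 -m crank '[[[0,0,0.0005,0,0,0],[0,0,0.001,0,0,0],[0,0,0.001,0,0,0],[0,0,0.001,0,0,0],[0,0,0.001,0,0,0]]]' >/dev/null; python3 st.py
```

```text
t 27.12 pos [ 0.5614 -0.3658  0.0216] toolY -97.5 F [-1.3  2.3  7.1] Tq [ 0.583  0.374 -0.006] j7 -14.3 w 0.333 eff7 0.01
t 27.53 pos [ 0.5614 -0.3658  0.0216] toolY -97.5 F [-1.3  2.9 10.3] Tq [ 0.771  0.463 -0.041] j7 -14.3 w 0.334 eff7 0.02
```

Resting on the tray floor. Release and retreat upwards.

```bash

python3 -m crank '[[[0,0,-0.002,0,0,0],[0,0,-0.002,0,0,0],[0,0,-0.002,0,0,0],[0,0,-0.002,0,0,0],[0,0,-0.002,0,0,0]]]' 0.6 20 >/dev/null; python3 st.py
python3 -m crank '[[[0,0,0,0,0,0],[0,0,0,0,0,0],[0,0,0,0,0,0],[0,0,-0.01,0,0,0],[0,0,-0.03,0,0,0]]]' >/dev/null; python3 st.py
python3 -m crank '[[[0,0,-0.04,0,0,0],[0,0,-0.08,0,0,0],[0,0,-0.13,0,0,0],[0,0,-0.18,0,0,0],[0,0,-0.23,0,0,0]]]' >/dev/null; python3 st.py
python3 - <<'E'
from h import *
goto([.45,-.50,.25],-97.5)
E
```

```text
t 27.95 pos [ 0.5612 -0.3657  0.0207] toolY -97.5 F [ 0.2 -0.2  0.8] Tq [-0.014  0.057 -0.065] j7 -14.3 w 0.801 eff7 0.0
t 28.37 pos [ 0.5604 -0.3646  0.0425] toolY -97.5 F [ 0.5  0.4 -0.5] Tq [-0.061 -0.013 -0.006] j7 -15.6 w 0.805 eff7 0.16
t 28.78 pos [ 0.5606 -0.3659  0.2192] toolY -97.6 F [ 0.7 -0.5 -1.6] Tq [-0.006 -0.069 -0.   ] j7 -24.8 w 0.801 eff7 0.25
shift [-0.1226  0.1967 -0.0411] mm 176.5 rows 4.2 turn [ 0.0008 -0.0008 -0.0014] deg [ 0.  -0.  -0.1] j7 -24.8
```

```bash

python3 -m crank '[[[-0.02,0.03,-0.01,0,0,0],[-0.04,0.06,-0.02,0,0,0],[-0.07,0.1,-0.03,0,0,0],[-0.1,0.14,-0.04,0,0,0],[-0.13,0.18,-0.04,0,0,0]]]' >/dev/null
python3 -m crank '[[[0,0.04,0,0,0,0],[0,0.08,0,0,0,0],[0,0.12,0,0,0,0],[0,0.12,0,0,0,0],[0,0.12,0,0,0,0]]]' >/dev/null; python3 st.py
python3 - <<'E'
from h import *
from workcell import optics
np.set_printoptions(precision=4,suppress=True)
for n in('top','scene'):
    c=optics.camera(n);np.savez(n+'4.npz',**{k:np.array(v) for k,v in c.items()})
t0=load('top0')
for f in('top0','top4'):
    t=load(f);s=load(f.replace('top','scene'))
    print(f,'scan along clamp y (jaw line): ')
    # sample along line in world at z=.063 from fixed jaw to moving jaw through shaft axis, clamp yaw 7.3
    a=np.radians(7.3);ax=np.array([.5688,-.1503]);yd=np.array([-np.sin(a),np.cos(a)])
    d=np.arange(.06,.26,.003);P=np.c_[ax+d[:,None]*yd,np.full(len(d),.063)]
    for nm,c in(('top',t),('scene',s)):
        uv=proj(c,P).astype(np.float32);v=cv2.remap(c['pixels'],uv[:,:1].copy(),uv[:,1:].copy(),1)[:,0]
        h=cv2.cvtColor(v[None],cv2.COLOR_RGB2HSV)[0].astype(int)
        lab=''.join('B' if 100<x[0]<128 and x[1]>110 else 'T' if x[0]<13 and x[1]>120 and x[2]<160 else 'c' if 12<x[0]<28 and x[1]>100 else '.' for x in h);print(nm,lab)
    print('red',blobs(t,(0,150,90),(6,255,255),(355,165,420,232))[0],'blue',blobs(t,(105,130,60),(125,255,255),(230,110,345,240))[0])
t=load('top4');b,l=blobs(t,(0,0,0),(180,255,75),(365,172,415,225));print('dark',b)
for z,uv in((.045,blobs(t,(0,150,90),(6,255,255),(355,165,420,232))[0]),(.04,b)):
    for k in uv: print(k[0],onz(t,[k[1]],z))
E
```

```text
t 29.62 pos [ 0.4331 -0.578   0.2476] toolY -97.7 F [ 0.2 -0.3 -0.7] Tq [ 0.014  0.02  -0.031] j7 -10.0 w 0.803 eff7 0.01
top0 scan along clamp y (jaw line): 
top .....BBBBBBBBB.cccc............TTTTTTTTTTTTTTcTTTT..cc.............
scene ...BBBBBBBBBB..cc............TTTTTTTTTTTTTTTTTTTTTcccc.............
red [(27, [390.0, 181.8], [387, 179, 8, 6])] blue [(92, [292.9, 185.7], [289, 180, 9, 12])]
top4 scan along clamp y (jaw line): 
top ...................BBBBBBBBB.ccccTTTTTTTTTTTTTcTTTTccc.............
scene .................BBBBBBBBBBB.cccTTTTTTTTTTTTTTcTTTTccc.............
red [(26, [386.3, 206.8], [384, 203, 8, 7])] blue [(97, [279.1, 187.4], [275, 182, 9, 12])]
dark [(753, [381.7, 185.8], [365, 172, 50, 35])]
26 [[ 0.4896 -0.3539  0.045 ]]
753 [[ 0.5576 -0.3432  0.04  ]]
```

The jaw cork and the fixed cork now both touch the timber in both views. The grip is at (0.490,-0.354), so the crank's middle is within about 2 mm of the tray centre, and the hand is clear.

```bash
python3 -c "
from workcell import job_done
print(job_done())"
```

```text
the job is handed in; nothing more can be done
None
```

I fitted the crank and wound it clockwise until the jaw held the timber against the fixed jaw at about 23 N (estimated from wrist torque), then laid it flat in the middle of its blue tray and handed the job in at about 30 s; no verdict was returned.

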